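# Short spin: latch the centrifuge lid and hold the enabling lever level

## Robot

A 6-joint arm with a two-finger parallel gripper is mounted at the origin on the work surface. World frame = base frame: x ahead of the robot, y to its left, z up, the work surface at z = 0. Lengths are in mm, angles in rad, forces in N, time in s.
With the tool pointing down it reaches from about 275 to 750 mm from the base axis. Payload 10.2 kg.
Tool frame: the origin (TCP) lies at the very end of the fingers, on their centre line; the grasp point (between the pads) lies 19 mm behind it; z points along the fingers, y is the direction in which the jaws open and shut (so a half turn about z gives the same grasp; the last joint's range is limited). The gripper opens to 85 mm and grips with 20 to 120 N. Pads are 22 mm wide; open, the fingers measure 114 mm over their backs; the gripper's body (76 mm by 85 mm) begins 54 mm behind the grasp point. The pads swing forward as they close: fully open they stand 13 mm farther back than shut.
Start: joints at [1.105, 0.313, 1.498, -0, 1.331, -0.223], TCP at [126.234, 509.604, 231.294] pointing down, gripper open.
Joint ranges: [-2.94, 2.94], [-0.97, 2.17], [0.19, 2.56], [-1.23, 4.37], [0.02, 3.11], [-2.88, 2.88]. Speed limits (rad/s): [2.39, 2.39, 3.01, 3.14, 3.14, 3.14].

## Interface

Orientations are given as a unit quaternion [w, x, y, z].
In Python, from rig import ctrl, eyes, order gives the robot as it stands.
- The arm moves only by the tool move_arm, never from a script. Its argument "deltas" is a list of rows, each a list of 6 numbers: the shift along the tool's x, y, z in cm, then the turn, a rotation vector about the tool's x, y, z in degrees. A call has exactly 10 rows; each row shifts and turns the commanded pose from where the row before left it, along the tool's axes as they then stand; what a row does not reach is not made up. A row lasts 1/10 s, in which the tool goes at most 50 mm and 8.59 degrees, less where a joint would pass 70% of its speed; a pose out of reach is approached as far as the arm can. A call is refused whole if a number of a shift passes 5 or a number of a turn 8.59, either way. A call with a gripper value outside its range is refused whole. "grip" is the finger opening in cm, from 0 to 8.54, set as the call begins (left out, the last holds). The fingers move at their own pace and stop on an object; "newtons" is the grip in N (left out, the last holds). Time passes only in rows, so rows that do not move let the fingers close, or fill a call up. It gives the time, the measured TCP pose, the force and the opening at its end, in the units of the state.
- ctrl.sense(): the state, without advancing time (a new reading comes with each control period).
- eyes.capture(name): name is "scene" or "top" or "wrist"; returns the picture (480x640x3 uint8, blue, green, red); there is no depth.
- eyes.camera_params(name): a dict with "K" (3x3 intrinsics, pixels), "camera_from_world" (4x4, takes a point from world to camera coordinates). Camera axes: x right, y down, z forward; pixel columns grow to the right and rows downward; lengths in mm; the calibration is good to about 2 mm. A picture is of the moment at which its call begins: read the wrist's pose just before it. camera_params takes no time and is no camera call; for the wrist camera it gives the pose at the moment of the call.
- order.finish_job(): hands the job in, once; it reports no verdict.
The state is a dict: "time_s": time; "joints": joint angles; "dq": joint speeds; "tau": joint torques, N m; "eef_pos": TCP position; "ee_rot": TCP orientation; "force": force on the tool from outside, world axes, zero at the start; "wrist_torque": the same for the moment, N m; "grip_width": opening from 0.0 (shut) to 1.0 (fully open).
Only numpy, scipy, OpenCV 4.12 (cv2) and the standard library are available. Lean on these libraries where they do the work, as an engineer would, in place of code of your own. Each camera call takes 0.05 s, during which the arm holds its last target.

## Task

Press the open lid of the bench centrifuge shut until it snaps past its catch and stays down by itself. Then, and not before, press the spring-loaded lever on the stand beside the centrifuge down until it is level, which is half-way through its travel (pushing it on to the bottom trips the drive), and keep it level for at least three seconds. The job finishes while the robot is still holding the lever level, pressing on it; leave the canister, the bottle and the bowl where they are.

Things in the scene. Friction and masses are not known exactly. Their poses are not given: they have to be found in the camera images.
- centrifuge: Bench centrifuge, white body 250 (x) by 210 (y) by 110 mm high, fixed to the bench, round bowl with a rotor in its top. Origin: centre of the underside; its own -x is the front (dark panel), towards the robot, +x the back where the lid is hinged. z up. Its place and yaw vary.
- lid_hinge (a point): Point on the middle of the lid's hinge line at the back of the centrifuge, 116 mm above the bench, 112 mm behind the centrifuge's centre. The hinge line runs along the centrifuge's y axis.
- lid_edge (a point): Point on the outer (upper) face of the lid, mid-width, 190 mm from the hinge line and 10 mm inside the front edge of the lid plate; it moves with the lid. When shut, it is 128 mm above the bench. Its z axis is the lid's outward normal, its -x points from the hinge to the front edge. The grey lid plate is 190 mm by 190 mm by 16 mm, with a 70 mm wide lip 18 mm further out at the front.
- lid (a joint): Lid angle in rad: 0 fully shut, grows as the lid opens (up to 1.1; starts between 0.5 and 0.95). The lid stays roughly where it is left while open, but a spring lifts it back up from near shut unless it has gone past the catch. The catch resists when the front edge is 17 mm from shut and then draws the lid to 0 and holds it there; pressed near the front edge the lid takes 3 to 6 N to move and some 9 N to pass the catch.
- station: Lever stand, fixed to the bench: dark foot plate 150 by 90 mm, grey post 60 by 60 mm and about 120 mm high with a fork at the top. Origin: on the bench below the lever's pivot; the lever points along the stand's own -x. Stands to the left or to the right of the centrifuge; place and yaw vary.
- lever_pivot (a point): Pivot of the lever, between the fork's cheeks, 100 mm above the bench; the pivot line runs along the stand's y axis.
- lever_pad (a point): Centre of the upper face of the black pad on the lever's end, 87.5 mm from the pivot along the lever and 5 mm above the lever's centre line; moves with the lever. The pad is 55 mm long (60 to 115 mm from the pivot), 26 mm wide and 10 mm thick.
- lever (a joint): Lever angle in rad: 0 at rest, where the lever points 0.5 rad (29 degrees) upwards from the pivot; grows as it is pressed; 0.5 is level; 1.0 is the bottom of its travel (beyond 0.85 it trips). Sprung back to 0: about 3.5 N on the pad starts it, about 8 N holds it level, about 14 N bottoms it.
- canister: Bystander: open steel cup, 64 mm across, 100 mm high, on the other side of the centrifuge from the lever stand. Origin: centre of the underside.
- bottle: Bystander: white bottle, 60 mm across, 140 mm high, behind and to one side. Origin: centre of the underside.
- bowl: Bystander: white bowl, 100 mm across, 40 mm high, behind and to the other side. Origin: centre of the underside.
Mind the look-alikes: they are no part of the job. Of the things shaped like the station, the grey one is meant.

How it is judged (in metres and radians):
On the way, in this order (a step that is already met when the one before it is completed fails the run):
1. the lid is shut past its catch and stays shut with the robot off it (value of joint lid below 0.025 rad and contact force between centrifuge and the fingers below 0.2 N and contact force between centrifuge and the arm below 0.2 N), for 0.3 s.
2. the lever is held level for three seconds by the robot (value of joint lever between 0.38 and 0.62 rad and (contact force between station and the fingers above 2 N or contact force between station and the arm above 2 N)), for 3 s.
At the end, for the whole second after the job is handed in: The lid is latched shut (within 0.025 rad) with the robot off the centrifuge; the lever is still, held within 0.12 rad (7 degrees) of level by the robot's push of more than 2 N, having been held so for 3 s; canister, bottle and bowl are upright within 30 mm of where they stood (all of step 1 and all of step 2 and velocity of joint lever between -0.1 and 0.1 rad/s and distance of each of canister, bottle, bowl from where it was at the start of the episode below 0.03 m and angle between each of canister, bottle, bowl's own z axis and vertical below 0.2 rad); the arm keeps its last pose, push and grip.
It fails at once if the lever is pressed while the lid is not latched (value of joint lever above 0.2 rad and value of joint lid above 0.05 rad).
It fails at once if the lever is pushed on towards the bottom of its travel and trips (value of joint lever above 0.85 rad).
It fails at once if a bystander is pushed away or tipped (distance of any of canister, bottle, bowl from where it was at the start of the episode above 0.03 m or angle between any of canister, bottle, bowl's own z axis and vertical above 0.3 rad).
It also fails if it takes over 51 s, if anything falls off the work surface, if the arm or the gripper's body presses on something with over 40 N, if the wrist force passes 120 N, or if a joint passes its speed limit or range.

## Working session

There is one attempt and no reset: what is moved stays moved. The work goes in short steps, Python scripts to look and compute and a tool call to move; the robot and the scene stay as the last step left them, time stands still between calls to the robot, and variables do not carry over. Pictures are saved under pics/ and viewed, and the job is handed in when it is done.

Besides the shell and the picture viewer there is one more tool, called after "Emit:" as name(argument=value, ...) on one line, values as JSON. move_arm: Moves the arm, as the interface text tells. Its arguments: {"type":"object","properties":{"deltas":{"type":"array"},"grip":{"type":"number"},"newtons":{"type":"number"}},"required":["deltas"]}

```bash
mkdir -p pics; ls; python3 - <<'E'
from rig import ctrl, eyes, order
import cv2
print(ctrl.sense())
for n in ("scene","top"):
    cv2.imwrite(f"pics/{n}0.png",eyes.capture(n)); p=eyes.camera_params(n); print(n,p)
E
```

```text
pics
{'time_s': 0.0, 'joints': array([ 1.10461030e+00,  3.13464510e-01,  1.49841440e+00, -6.31527779e-06,
        1.33102845e+00, -2.23378671e-01]), 'dq': array([ 0.00055621, -0.00046892, -0.00133202,  0.00111789, -0.00169762,
       -0.00026314]), 'tau': array([ 9.44975750e-05, -4.12250519e+01, -2.59749484e+01, -1.45067852e-04,
        4.00786987e-03,  4.68007798e-06]), 'eef_pos': array([126.10977678, 509.36550522, 230.73619954]), 'ee_rot': array([-2.19293476e-04,  1.21104900e-01,  9.92639497e-01, -6.19703298e-04]), 'force': array([ 0.4763153 , -0.72406104,  0.02816423]), 'wrist_torque': array([-0.01462638,  0.00576072,  0.00127796]), 'grip_width': 1.0010706450714058}
scene {'K': array([[591.90111177,   0.        , 323.12186146],
       [  0.        , 591.90111177, 244.34758874],
       [  0.        ,   0.        ,   1.        ]]), 'camera_from_world': array([[-7.54426292e-01,  6.56251614e-01,  1.32207828e-02,
         4.48473646e+02],
       [ 5.20497410e-01,  6.10392083e-01, -5.97079518e-01,
        -1.83599798e+02],
       [-3.99904259e-01, -4.43571104e-01, -8.02073101e-01,
         1.86613344e+03],
       [ 0.00000000e+00,  0.00000000e+00,  0.00000000e+00,
         1.00000000e+00]])}
top {'K': array([[620.01014609,   0.        , 317.34461157],
       [  0.        , 620.01014609, 240.27555707],
       [  0.        ,   0.        ,   1.        ]]), 'camera_from_world': array([[ 2.25901397e-02, -9.99642254e-01,  1.43195451e-02,
        -8.09488895e+01],
       [-9.85218271e-01, -2.46924258e-02, -1.69514726e-01,
         5.36239376e+02],
       [ 1.69807667e-01, -1.02785161e-02, -9.85423619e-01,
         1.32398685e+03],
       [ 0.00000000e+00,  0.00000000e+00,  0.00000000e+00,
         1.00000000e+00]])}
```

View pics/scene0.png

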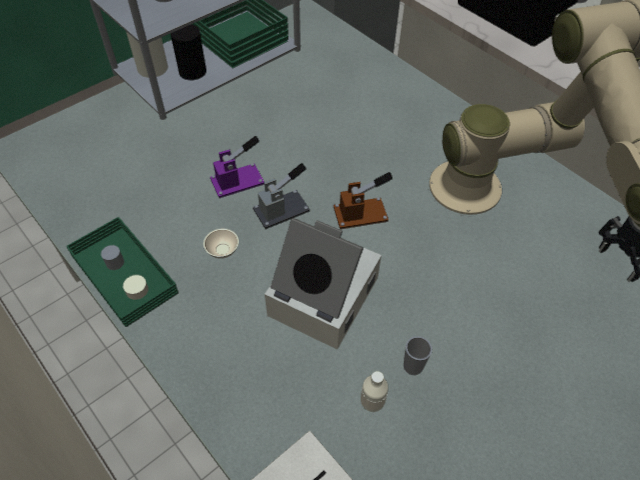

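View pics/top0.png

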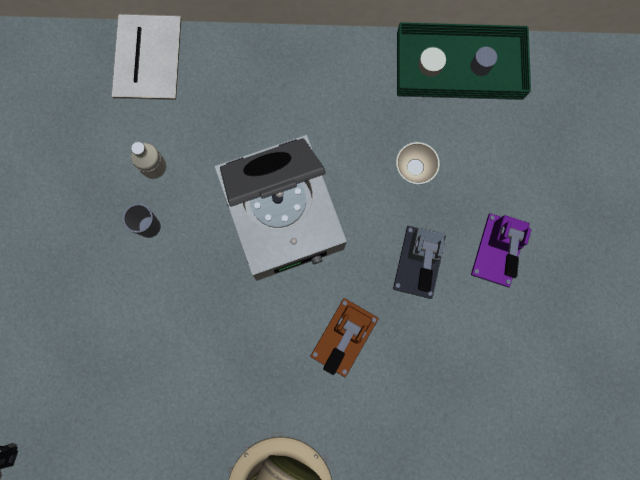

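The grey station is at about top (424,260) and scene (280,200). The centrifuge is at top (280,210) with its lid open and the hinge away from the robot. The orange and purple stations are decoys. I'll enlarge both pictures to pick points.

```bash
python3 - <<'E'
import cv2
t=cv2.imread('pics/top0.png');s=cv2.imread('pics/scene0.png')
cv2.imwrite('pics/t1.png',cv2.resize(t[125:285,205:365],None,fx=3.75,fy=3.75,interpolation=cv2.INTER_CUBIC))
cv2.imwrite('pics/t2.png',cv2.resize(t[215:305,385:455],None,fx=6.5,fy=6.5,interpolation=cv2.INTER_CUBIC))
cv2.imwrite('pics/s1.png',cv2.resize(s[210:350,255:395],None,fx=4,fy=4,interpolation=cv2.INTER_CUBIC))
cv2.imwrite('pics/s2.png',cv2.resize(s[155:235,245:325],None,fx=7,fy=7,interpolation=cv2.INTER_CUBIC))
E
```

```text
(no output)
```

View pics/t1.png

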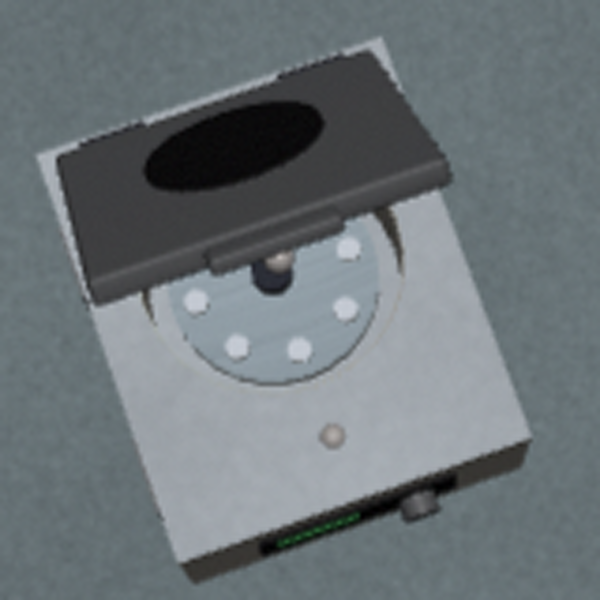

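View pics/t2.png

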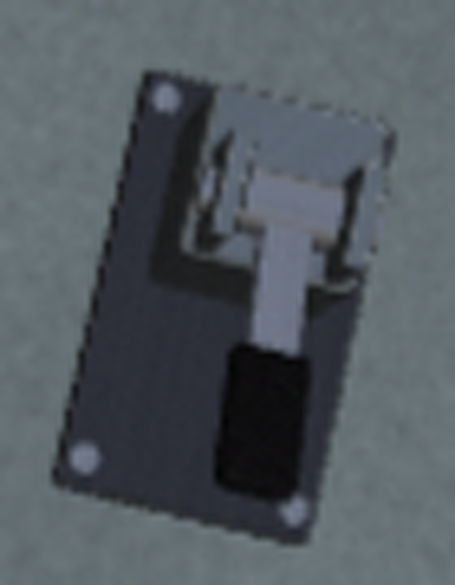

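View pics/s1.png

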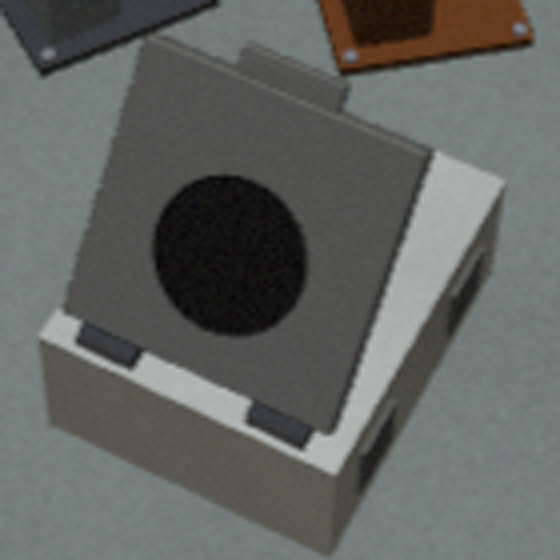

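View pics/s2.png

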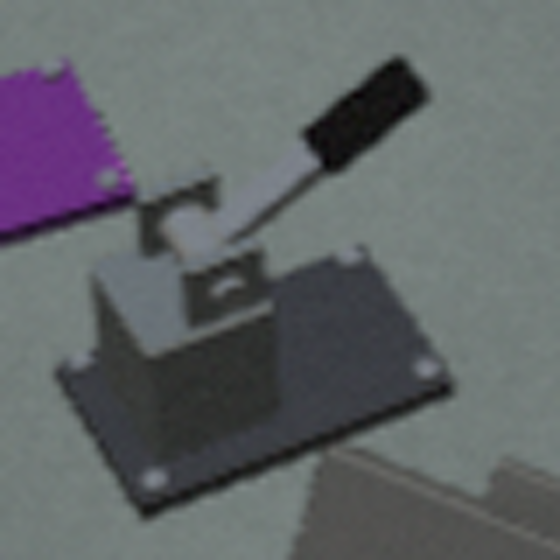

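```bash
cat > h.py <<'E'
import numpy as np, cv2
from scipy.optimize import least_squares
from rig import ctrl, eyes, order
P={n:eyes.camera_params(n) for n in ("top","scene")}
def proj(n,X):
    p=P[n]; X=np.atleast_2d(X); c=X@p["camera_from_world"][:3,:3].T+p["camera_from_world"][:3,3]; u=c@p["K"].T; return u[:,:2]/u[:,2:]
def Rz(a): c,s=np.cos(a),np.sin(a); return np.array([[c,-s,0],[s,c,0],[0,0,1]])
def pose(p,X): return np.asarray(X)@Rz(p[2]).T+[p[0],p[1],0]
E
python3 - <<'E'
from h import *
T=lambda u,v:(u/3.75+205,v/3.75+125)
S=lambda u,v:(u/4+255,v/4+210)
obs=[("top",(125,105,110),T(38,155)),("top",(125,-105,110),T(382,38)),("top",(-125,-105,110),T(530,440)),("top",(-125,105,110),T(180,562)),
("scene",(125,-105,110),S(42,340)),("scene",(125,105,110),S(335,472)),("scene",(-125,105,110),S(505,185)),("scene",(125,105,0),S(330,555)),("scene",(125,-105,0),S(50,422))]
def r(p): return np.concatenate([proj(n,pose(p,[X]))[0]-uv for n,X,uv in obs])
s=least_squares(r,[550,0,0.3]); print(s.x,r(s.x).reshape(-1,2).round(1).tolist())
# lid
lid=[("scene",(200,95),S(430,152)),("scene",(200,-95),S(150,38)),("scene",(10,95),S(330,432)),("scene",(10,-95),S(65,312)),
("scene",(200,95),S(430,152))]
def L(th,rr,y,h=12): return (112-rr*np.cos(th)+h*np.sin(th)*1, y, 116+rr*np.sin(th)+h*np.cos(th))
def rl(q): return np.concatenate([proj(n,pose(s.x,[L(q[0],a,b)]))[0]-uv for n,(a,b),uv in lid])
sl=least_squares(rl,[.7]); print('lid',sl.x,rl(sl.x).reshape(-1,2).round(1).tolist())
for th in (sl.x[0],0.3,.1,0): print(th,'edge',pose(s.x,[L(th,190,0)]).round(1))
for q in [(200,95),(200,-95)]: print(proj('top',pose(s.x,[L(sl.x[0],*q)])))
# station
T=lambda u,v:(u/6.5+385,v/6.5+215); S=lambda u,v:(u/7+245,v/7+155)
pc=[("top",(60,13),T(228,343)),("top",(60,-13),T(314,354)),("top",(115,13),T(212,488)),("top",(115,-13),T(298,502)),
("scene",(115,-13),S(403,54)),("scene",(115,13),S(432,95)),("scene",(60,13),S(335,174)),("scene",(60,-13),S(303,130))]
def A(j,rr,y,h=5):
    e=.5-j; return (-rr*np.cos(e)+h*np.sin(e),y,100+rr*np.sin(e)+h*np.cos(e))
fc=[("top",0,T(145,70)),("top",1,T(55,485)),("top",2,T(308,543))]
def rs(p): return np.concatenate([proj(n,pose(p,[A(0,*q)]))[0]-uv for n,q,uv in pc])
ss=least_squares(rs,[500,-300,-.1]); print('station',ss.x,rs(ss.x).reshape(-1,2).round(1).tolist())
# yaw from the foot plate's long edge
H=8
def bp(uv,z):
    p=P['top'];R=p["camera_from_world"][:3,:3];t=p["camera_from_world"][:3,3];d=R.T@np.linalg.inv(p['K'])@[*uv,1];c=-R.T@t;return c+d*(z-c[2])/d[2]
f=[bp(x[2],H) for x in fc];print(np.round(f,1));d=f[0]-f[1];print('yaw foot',np.arctan2(d[1],d[0]),np.linalg.norm(d),np.linalg.norm(f[2]-f[1])); d=f[1]-f[2];print(np.arctan2(-d[0],d[1]))
for j in (0,.25,.5): print(j,'pad',pose(ss.x,[A(j,87.5,0)]).round(1))
E
```

```text
[6.04594829e+02 1.46411163e+01 3.70365371e-01] [[-1.1, -0.3], [-0.7, -0.6], [-0.1, -0.9], [-1.2, 0.2], [-1.0, -2.0], [0.1, -0.1], [0.2, -2.1], [-0.1, -0.1], [-0.3, -0.6]]
lid [0.90258926] [[-0.1, -0.6], [-1.6, -2.4], [-0.2, 0.7], [-1.9, -0.8], [-0.1, -0.6]]
0.9025892633409786 edge [[608.   16.  272.6]]
0.3 edge [[543.1  -9.2 183.6]]
0.1 edge [[533.9 -12.8 146.9]]
0 edge [[531.9 -13.6 128. ]]
[[227.10434656 200.51059939]]
[[323.90805958 166.99613694]]
station [ 5.18596792e+02 -3.01562290e+02 -1.98204966e-01] [[-0.5, -0.4], [-1.3, 0.6], [-0.3, -1.1], [-0.8, -0.4], [-0.1, -2.1], [0.1, -2.2], [-0.8, -1.1], [-0.4, -0.6]]
[[ 583.4 -273.5    8. ]
 [ 436.5 -242.     8. ]
 [ 418.5 -329.5    8. ]]
yaw foot -0.21090363217091615 150.28615467375488 89.29198277878389
-0.20237280596839372
0 pad [[ 445.7 -286.9  146.3]]
0.25 pad [[ 436.7 -285.1  126.5]]
0.5 pad [[ 432.8 -284.3  105. ]]
```

The fit residuals are about 1–2 px, and the foot plate measures 150×89 mm, so it checks out. The lid is at about 0.90 rad. Next I'll plan the approach behind and above the lid's outer face.

```bash
cat >> h.py <<'E'
from scipy.spatial.transform import Rotation as R
C=np.array([604.6,14.6,.370]); ST=np.array([518.6,-301.6,-.202])
def L(th,rr,y=0,h=12): return pose(C,[(112-rr*np.cos(th)+h*np.sin(th), y, 116+rr*np.sin(th)+h*np.cos(th))])[0]
def A(j,rr,y=0,h=5):
    e=.5-j; return pose(ST,[(-rr*np.cos(e)+h*np.sin(e),y,100+rr*np.sin(e)+h*np.cos(e))])[0]
def plan(pts):
    s=ctrl.sense(); q=s["ee_rot"]; M=R.from_quat([q[1],q[2],q[3],q[0]]).as_matrix(); p=s["eef_pos"]
    print(s["time_s"],p.round(1),s["force"].round(2),s["grip_width"],M.round(3).tolist())
    for x in pts:
        print(np.round(x,1),(M.T@(np.asarray(x)-p)/10).round(2)); p=np.asarray(x)
E
python3 - <<'E'
from h import *
plan([(126,509,350),(640,28.5,350),L(.9,180,h=30)]+[L(t,180) for t in (.9,.8,.7,.6,.5,.4,.3,.2,.15,.1,.05,0)])
E
```

```text
0.1 [126.1 509.4 230.8] [-0.05  0.2   0.22] 1.001277523130324 [[-0.971, 0.24, -0.0], [0.24, 0.971, -0.001], [0.0, -0.001, -1.0]]
[126 509 350] [  0.    -0.05 -11.92]
[640.   28.5 350. ] [-6.144e+01 -3.429e+01  2.000e-02]
[626.6  23.1 275.6] [ 1.17 -0.83  7.44]
[613.5  18.  264.5] [ 1.15 -0.81  1.12]
[600.1  12.9 253.5] [ 1.17 -0.82  1.1 ]
[587.9   8.1 241.1] [ 1.07 -0.75  1.24]
[576.8   3.8 227.5] [ 0.97 -0.68  1.36]
[5.671e+02 1.000e-01 2.128e+02] [ 0.85 -0.6   1.47]
[558.8  -3.2 197.1] [ 0.73 -0.51  1.57]
[552.   -5.8 180.7] [ 0.6  -0.42  1.65]
[546.8  -7.8 163.5] [ 0.46 -0.32  1.71]
[544.8  -8.6 154.8] [ 0.18 -0.12  0.88]
[543.2  -9.2 145.9] [ 0.14 -0.1   0.89]
[542.   -9.7 137. ] [ 0.1  -0.07  0.89]
[541.2 -10.  128. ] [ 0.07 -0.05  0.9 ]
```

Emit:
move_arm(deltas=[[0, 0, -3, 0, 0, 0], [0, 0, -3, 0, 0, 0], [0, 0, -3, 0, 0, 0], [0, 0, -3, 0, 0, 0], [-3, -1.7, 0, 0, 0, 0], [-3, -1.7, 0, 0, 0, 0], [-3, -1.7, 0, 0, 0, 0], [-3, -1.7, 0, 0, 0, 0], [-3, -1.7, 0, 0, 0, 0], [-3, -1.7, 0, 0, 0, 0]], grip=0)

```text
time_s: 1.1
eef_pos: [277.2, 366.2, 351.1]
ee_rot: [-0.0, 0.121, 0.993, -0.0]
force: [-0.4, 0.5, 0.6]
grip_width: -0.001
```

Emit:
move_arm(deltas=[[-3, -1.7, 0, 0, 0, 0], [-3, -1.7, 0, 0, 0, 0], [-3, -1.7, 0, 0, 0, 0], [-3, -1.7, 0, 0, 0, 0], [-3, -1.7, 0, 0, 0, 0], [-3, -1.7, 0, 0, 0, 0], [-3, -1.7, 0, 0, 0, 0], [-3, -1.7, 0, 0, 0, 0], [-3, -1.7, 0, 0, 0, 0], [-3, -1.7, 0, 0, 0, 0]])

```text
time_s: 2.1
eef_pos: [527.6, 129.0, 350.9]
ee_rot: [-0.0, 0.121, 0.993, -0.0]
force: [-0.9, 0.2, 0.1]
grip_width: -0.002
```

```bash
python3 - <<'E'
from h import *
plan([(640,28.5,350)])
E
```

```text
2.1 [527.6 129.  350.9] [-0.93  0.16  0.15] -0.0016611260960036314 [[-0.971, 0.241, -0.001], [0.241, 0.971, 0.0], [0.001, -0.0, -1.0]]
[640.   28.5 350. ] [-13.33  -7.06   0.09]
```

Emit:
move_arm(deltas=[[-3, -1.6, 0, 0, 0, 0], [-3, -1.6, 0, 0, 0, 0], [-3, -1.6, 0, 0, 0, 0], [-3, -1.6, 0, 0, 0, 0], [-1.3, -0.6, 0, 0, 0, 0], [0, 0, 2, 0, 0, 0], [0, 0, 2, 0, 0, 0], [0, 0, 0, 0, 0, 0], [0, 0, 0, 0, 0, 0], [0, 0, 0, 0, 0, 0]])

```text
time_s: 3.1
eef_pos: [639.3, 30.3, 312.7]
ee_rot: [0.001, 0.121, 0.993, -0.0]
force: [-0.5, 1.0, 0.1]
grip_width: 0.003
```

```bash
python3 - <<'E'
from h import *
plan([L(.9,180,h=30)])
a=eyes.capture("top")[100:280,180:380];b=eyes.capture("scene")[180:360,240:440]
cv2.imwrite('pics/a1.png',cv2.resize(np.hstack([a,b]),None,fx=2,fy=2) )
E
```

```text
3.1 [639.3  30.3 312.7] [-0.54  0.96  0.11] 0.0031201085499635794 [[-0.971, 0.24, 0.002], [0.24, 0.971, -0.0], [-0.002, 0.0, -1.0]]
[626.6  23.1 275.6] [ 1.06 -1.    3.7 ]
```

View pics/a1.png

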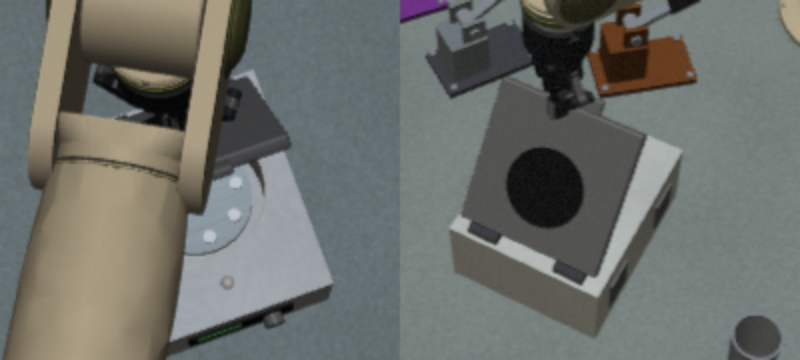

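The fingertips are just behind and above the lip at mid-width (about (565,105) in the right half). I'll go down to the face and start the arc.

Emit:
move_arm(deltas=[[0.5, -0.5, 1.8, 0, 0, 0], [0.5, -0.5, 1.8, 0, 0, 0], [0.6, -0.4, 0.6, 0, 0, 0], [0.6, -0.4, 0.6, 0, 0, 0], [0.6, -0.4, 0.5, 0, 0, 0], [0.6, -0.4, 0.5, 0, 0, 0], [0.5, -0.4, 0.6, 0, 0, 0], [0.5, -0.4, 0.6, 0, 0, 0], [0, 0, 0, 0, 0, 0], [0, 0, 0, 0, 0, 0]])

```text
time_s: 4.2
eef_pos: [588.4, 7.8, 242.0]
ee_rot: [0.0, 0.121, 0.993, -0.0]
force: [-0.3, -0.1, -0.8]
grip_width: -0.004
```

```bash
python3 - <<'E'
from h import *
plan([L(t,180) for t in (.6,.5,.4,.3,.2)])
b=eyes.capture("scene")[180:360,240:440]
cv2.imwrite('pics/a2.png',cv2.resize(b,None,fx=3,fy=3) )
E
```

```text
4.2 [588.4   7.8 242. ] [-0.34 -0.08 -0.77] -0.004171266492003526 [[-0.971, 0.24, 0.001], [0.24, 0.971, -0.0], [-0.001, -0.0, -1.0]]
[576.8   3.8 227.5] [ 1.03 -0.66  1.44]
[5.671e+02 1.000e-01 2.128e+02] [ 0.85 -0.6   1.47]
[558.8  -3.2 197.1] [ 0.73 -0.51  1.57]
[552.   -5.8 180.7] [ 0.6  -0.42  1.65]
[546.8  -7.8 163.5] [ 0.46 -0.32  1.71]
```

View pics/a2.png

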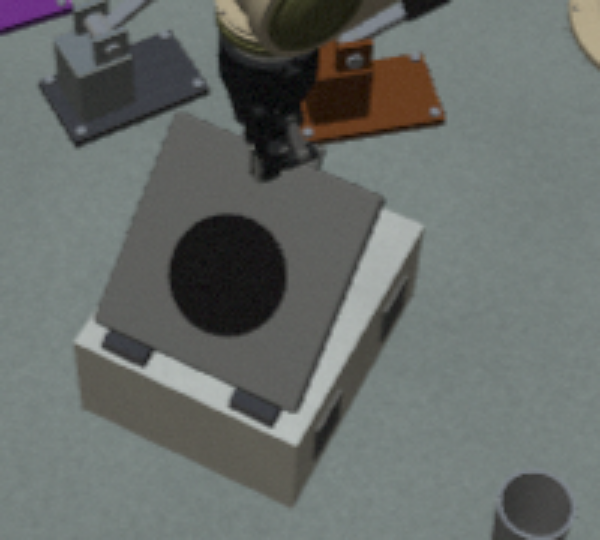

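The lid follows the fingertips, which touch its face near the front edge. I'll continue along the arc.

Emit:
move_arm(deltas=[[0.5, -0.3, 0.7, 0, 0, 0], [0.5, -0.3, 0.7, 0, 0, 0], [0.4, -0.3, 0.7, 0, 0, 0], [0.4, -0.3, 0.7, 0, 0, 0], [0.4, -0.3, 0.8, 0, 0, 0], [0.4, -0.3, 0.8, 0, 0, 0], [0.3, -0.2, 0.8, 0, 0, 0], [0.3, -0.2, 0.8, 0, 0, 0], [0, 0, 0, 0, 0, 0], [0, 0, 0, 0, 0, 0]])

```text
time_s: 5.25
eef_pos: [551.3, -5.8, 181.0]
ee_rot: [-0.001, 0.121, 0.993, -0.0]
force: [-1.0, -0.2, 0.6]
grip_width: 0.0
```

```bash
python3 - <<'E'
from h import *
plan([L(t,180) for t in (.2,.15,.1,.05,0)])
E
```

```text
5.25 [551.3  -5.8 181. ] [-1.05 -0.17  0.6 ] 0.00015980533619860588 [[-0.971, 0.24, -0.002], [0.24, 0.971, 0.0], [0.002, -0.0, -1.0]]
[546.8  -7.8 163.5] [ 0.39 -0.31  1.75]
[544.8  -8.6 154.8] [ 0.18 -0.12  0.88]
[543.2  -9.2 145.9] [ 0.14 -0.1   0.89]
[542.   -9.7 137. ] [ 0.1  -0.07  0.89]
[541.2 -10.  128. ] [ 0.07 -0.05  0.9 ]
```

Emit:
move_arm(deltas=[[0.2, -0.2, 0.9, 0, 0, 0], [0.2, -0.1, 0.9, 0, 0, 0], [0.2, -0.1, 0.8, 0, 0, 0], [0.1, -0.1, 0.8, 0, 0, 0], [0.1, -0.1, 0.5, 0, 0, 0], [0, 0, 0.4, 0, 0, 0], [0, 0, 0.3, 0, 0, 0], [0, 0, 0.2, 0, 0, 0], [0, 0, 0, 0, 0, 0], [0, 0, 0, 0, 0, 0]])

```text
time_s: 6.25
eef_pos: [542.3, -9.6, 132.7]
ee_rot: [-0.0, 0.121, 0.993, 0.0]
force: [-0.1, 0.2, -0.3]
grip_width: -0.001
```

```bash
python3 - <<'E'
from h import *
plan([])
b=eyes.capture("scene")[180:360,240:440]
cv2.imwrite('pics/a3.png',cv2.resize(b,None,fx=3,fy=3) )
E
```

```text
6.25 [542.3  -9.6 132.7] [-0.13  0.23 -0.29] -0.0008905809364089526 [[-0.971, 0.241, -0.001], [0.241, 0.971, 0.001], [0.001, 0.0, -1.0]]
```

View pics/a3.png

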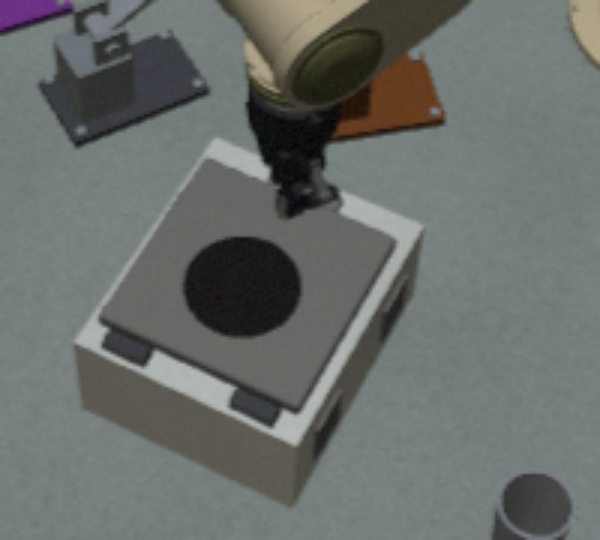

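The lid looks shut, and the force is near zero, which suggests it has snapped. I'll press 5 mm more to be sure, then back off.

Emit:
move_arm(deltas=[[0, 0, 0.3, 0, 0, 0], [0, 0, 0.2, 0, 0, 0], [0, 0, 0, 0, 0, 0], [0, 0, 0, 0, 0, 0], [0, 0, -1, 0, 0, 0], [0, 0, -3, 0, 0, 0], [0, 0, -4, 0, 0, 0], [0, 0, -4, 0, 0, 0], [0, 0, 0, 0, 0, 0], [0, 0, 0, 0, 0, 0]])

```text
time_s: 7.3
eef_pos: [542.7, -9.7, 249.2]
ee_rot: [0.001, 0.121, 0.993, -0.0]
force: [0.1, -0.5, -1.0]
grip_width: -0.0
```

```bash
python3 - <<'E'
from h import *
e=A(0,92)
plan([A(0,92)+[0,0,90],A(0,92)+[0,0,25],A(0,92)+[0,0,6],A(.25,90),A(.5,88)])
n='scene'
a=eyes.capture("top")[100:280,180:380];b=eyes.capture("scene")[180:360,240:440].copy()
for th,c in((0,(0,255,0)),(.08,(0,0,255))):
  for q in ((200,95),(200,-95),(10,95)): 
    u=proj(n,[L(th,*q)])[0]-[240,180]; b[tuple(u.round().astype(int)[::-1])]=c
cv2.imwrite('pics/a4.png',cv2.resize(np.hstack([a,b]),None,fx=2,fy=2,interpolation=0) )
E
```

```text
7.3 [542.7  -9.7 249.2] [ 0.11 -0.5  -0.96] -2.179962977002783e-05 [[-0.971, 0.24, 0.002], [0.24, 0.971, -0.0], [-0.002, 0.0, -1.0]]
[ 441.9 -285.9  238.5] [  3.16 -29.23   1.07]
[ 441.9 -285.9  173.5] [ 0.01 -0.    6.5 ]
[ 441.9 -285.9  154.5] [ 0.  -0.   1.9]
[ 434.4 -284.4  127.1] [ 0.77 -0.03  2.74]
[ 432.4 -283.9  105. ] [ 0.21 -0.01  2.21]
```

View pics/a4.png

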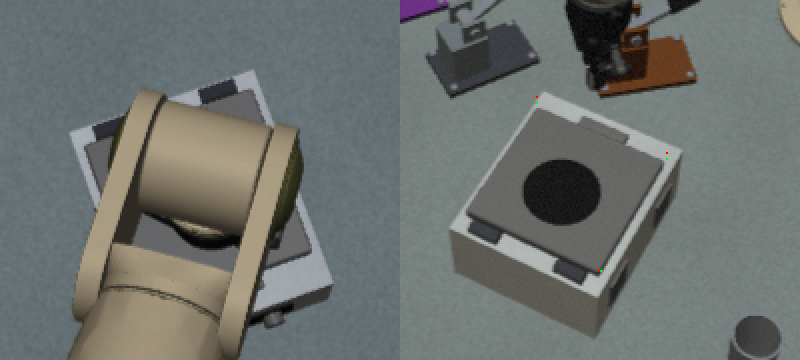

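```bash
python3 - <<'E'
from h import *
b=cv2.imread('pics/a4.png')
o=lambda u,v:np.array([(u-400)/2+240,v/2+180])
for th in(0,.05,.1):
  for r in(190,200): print(th,r,[((proj('scene',[L(th,r,y)])[0]-[240,180])*2+[400,0]).round(0).tolist() for y in(95,-95)], ((proj('scene',[L(th,218,35)])[0]-[240,180])*2+[400,0]).round(0).tolist())
cv2.imwrite('pics/a5.png',cv2.resize(b[80:290,440:700],None,fx=3,fy=2.8))
E
```

```text
0 190 [[662.0, 163.0], [533.0, 108.0]] [630.0, 130.0]
0 200 [[665.0, 158.0], [537.0, 103.0]] [630.0, 130.0]
0.05 190 [[662.0, 159.0], [533.0, 104.0]] [630.0, 126.0]
0.05 200 [[666.0, 154.0], [537.0, 99.0]] [630.0, 126.0]
0.1 190 [[663.0, 156.0], [532.0, 100.0]] [630.0, 122.0]
0.1 200 [[666.0, 150.0], [536.0, 95.0]] [630.0, 122.0]
```

View pics/a5.png

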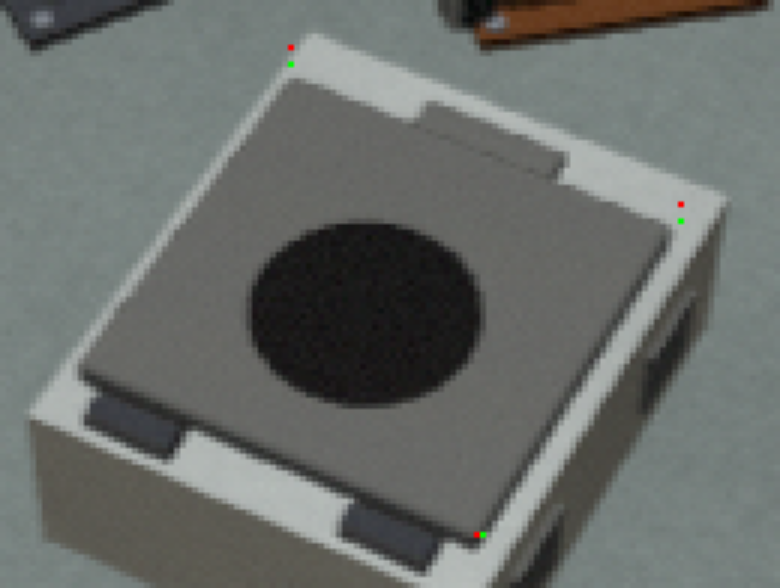

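The lid is shut: the measured corners match the 0 rad prediction and it stays down with the robot off it. Next I'll move above the grey lever's pad.

Emit:
move_arm(deltas=[[0.4, -3.6, 0, 0, 0, 0], [0.4, -3.6, 0, 0, 0, 0], [0.4, -3.7, 0, 0, 0, 0], [0.4, -3.7, 0, 0, 0, 0], [0.4, -3.7, 0, 0, 0, 0], [0.4, -3.7, 0, 0, 0, 0], [0.4, -3.6, 0, 0, 0, 0], [0.4, -3.6, 0, 0, 0, 0], [0, 0, 2, 0, 0, 0], [0, 0, 2, 0, 0, 0]])

```text
time_s: 8.4
eef_pos: [440.6, -286.2, 206.7]
ee_rot: [-0.001, 0.122, 0.993, 0.0]
force: [-0.1, 0.2, 0.3]
grip_width: 0.003
```

```bash
python3 - <<'E'
from h import *
plan([A(0,92)+[0,0,25],A(0,92)+[0,0,6],A(.25,90),A(.5,88)])
a=eyes.capture("top")[180:360,350:550];b=eyes.capture("scene")[120:300,220:420].copy()
cv2.imwrite('pics/a6.png',cv2.resize(np.hstack([a,b]),None,fx=2,fy=2) )
E
```

```text
8.4 [ 440.6 -286.2  206.7] [-0.06  0.21  0.3 ] 0.0034292956026736273 [[-0.97, 0.242, -0.001], [0.242, 0.97, 0.001], [0.001, 0.001, -1.0]]
[ 441.9 -285.9  173.5] [-0.12  0.06  3.32]
[ 441.9 -285.9  154.5] [-0.  -0.   1.9]
[ 434.4 -284.4  127.1] [ 0.76 -0.03  2.74]
[ 432.4 -283.9  105. ] [ 0.2  -0.01  2.21]
```

View pics/a6.png

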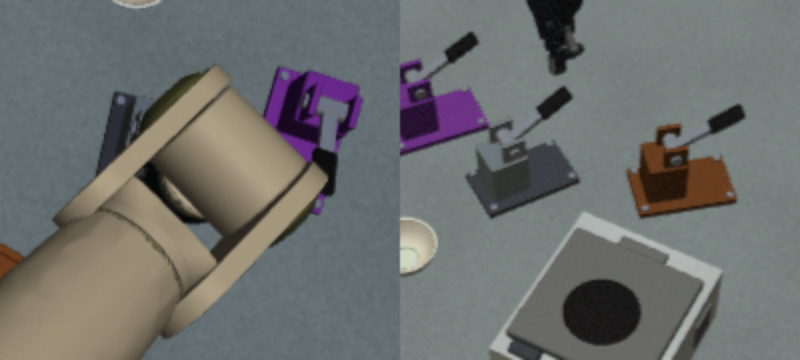

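The fingers are straight above the grey pad, and the lid is still down. I'll descend, aiming short of level first.

Emit:
move_arm(deltas=[[0, 0, 1.5, 0, 0, 0], [0, 0, 1.5, 0, 0, 0], [0, 0, 1.5, 0, 0, 0], [0.1, 0, 0.7, 0, 0, 0], [0.2, 0, 0.7, 0, 0, 0], [0.2, 0, 0.7, 0, 0, 0], [0.1, 0, 0.7, 0, 0, 0], [0, 0, 0.5, 0, 0, 0], [0, 0, 0, 0, 0, 0], [0, 0, 0, 0, 0, 0]])

```text
time_s: 9.5
eef_pos: [435.4, -284.2, 130.9]
ee_rot: [0.0, 0.121, 0.993, -0.0]
force: [-2.4, 0.5, 6.4]
grip_width: 0.0
```

```bash
python3 - <<'E'
from h import *
plan([A(.5,88)])
b=eyes.capture("scene")[140:220,230:350].copy()
cv2.imwrite('pics/a7.png',cv2.resize(b,None,fx=6,fy=6) )
E
```

```text
9.5 [ 435.4 -284.2  130.9] [-2.38  0.52  6.41] 0.00028172907580465724 [[-0.971, 0.24, 0.0], [0.24, 0.971, -0.001], [-0.0, -0.001, -1.0]]
[ 432.4 -283.9  105. ] [ 0.3  -0.04  2.59]
```

View pics/a7.png

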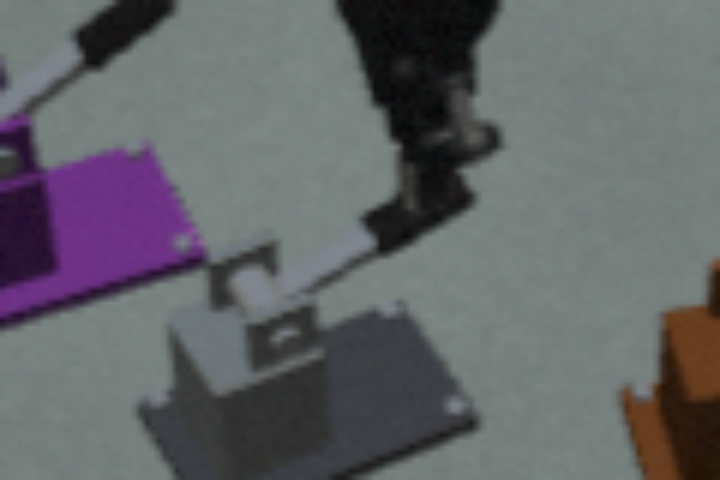

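The fingers are on the pad with 6.4 N, and the lever is partly pressed. Going on to level.

Emit:
move_arm(deltas=[[0.1, 0, 0.5, 0, 0, 0], [0.1, 0, 0.5, 0, 0, 0], [0.1, 0, 0.5, 0, 0, 0], [0, 0, 0.4, 0, 0, 0], [0, 0, 0.4, 0, 0, 0], [0, 0, 0.3, 0, 0, 0], [0, 0, 0, 0, 0, 0], [0, 0, 0, 0, 0, 0], [0, 0, 0, 0, 0, 0], [0, 0, 0, 0, 0, 0]])

```text
time_s: 10.55
eef_pos: [432.0, -283.5, 105.0]
ee_rot: [-0.001, 0.121, 0.993, -0.0]
force: [-6.4, 0.8, 8.7]
grip_width: -0.003
```

```bash
python3 - <<'E'
from h import *
plan([A(.5,88)])
b=eyes.capture("scene")[140:220,230:350].copy()
b=cv2.resize(b,None,fx=6,fy=6)
for j,c in((.3,(255,0,0)),(.5,(0,255,0)),(.7,(0,0,255))):
  u=[((proj('scene',[A(j,r,0,5)])[0]-[230,140]+.5)*6).round().astype(int).tolist() for r in (60,115)]
  cv2.line(b,u[0],u[1],c,1)
  v=[((proj('scene',[A(j,115,y,h)])[0]-[230,140]+.5)*6).round().astype(int).tolist() for y in (13,-13) for h in(5,-5)]
  for q in v: cv2.circle(b,q,3,c,1)
cv2.imwrite('pics/a8.png',b)
E
```

```text
10.55 [ 432.  -283.5  105. ] [-6.41  0.79  8.67] -0.0030238570348489003 [[-0.971, 0.24, -0.001], [0.24, 0.971, -0.0], [0.001, -0.001, -1.0]]
[ 432.4 -283.9  105. ] [-0.05 -0.04  0.  ]
```

View pics/a8.png

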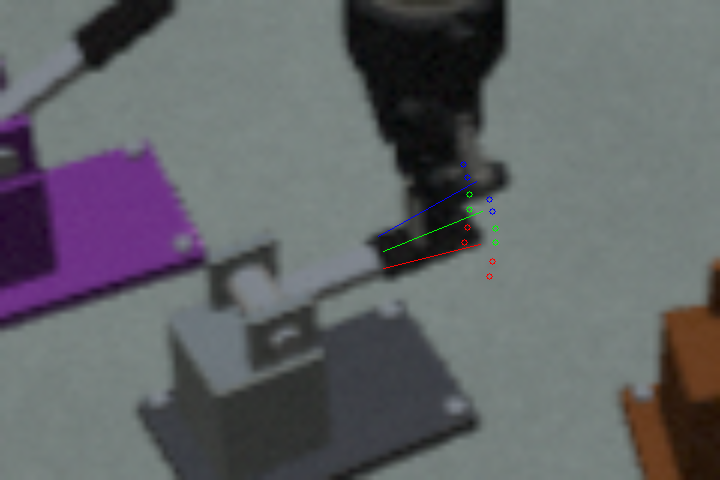

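```bash
python3 - <<'E'
from h import *
b=eyes.capture("scene")
cv2.imwrite('pics/a9.png',cv2.resize(b[165:200,265:325],None,fx=13,fy=13,interpolation=cv2.INTER_CUBIC))
cv2.imwrite('pics/w1.png',eyes.capture("wrist"))
f=lambda j,r,y,h:((proj('scene',[A(j,r,y,h)])[0]-[265,165]+.5)*13).round().tolist()
for j in(.4,.5,.6):print(j,[f(j,r,13,h) for r in(60,115) for h in(5,-5)],f(j,25,4,0),f(j,55,4,0))
print(ctrl.sense()["force"])
E
```

```text
0.4 [[397.0, 240.0], [402.0, 269.0], [613.0, 137.0], [617.0, 166.0]] [243.0, 295.0] [361.0, 238.0]
0.5 [[401.0, 257.0], [402.0, 287.0], [617.0, 170.0], [617.0, 200.0]] [244.0, 302.0] [363.0, 254.0]
0.6 [[403.0, 275.0], [400.0, 306.0], [617.0, 205.0], [613.0, 236.0]] [244.0, 310.0] [363.0, 271.0]
[-6.15232885 -0.40560538  7.48668965]
```

View pics/a9.png

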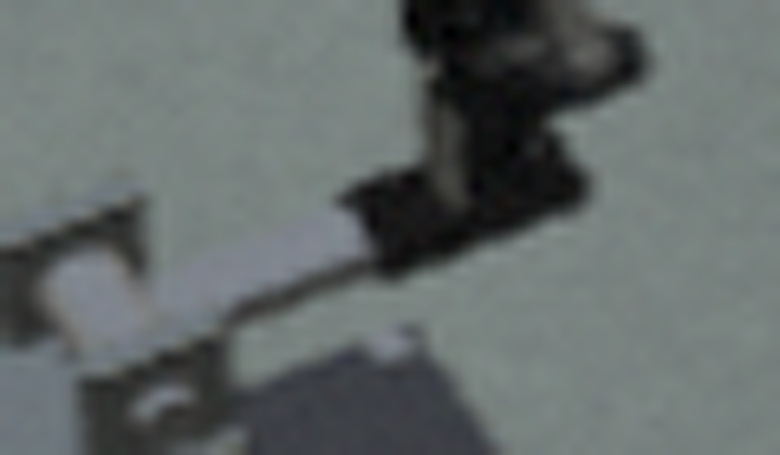

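View pics/w1.png

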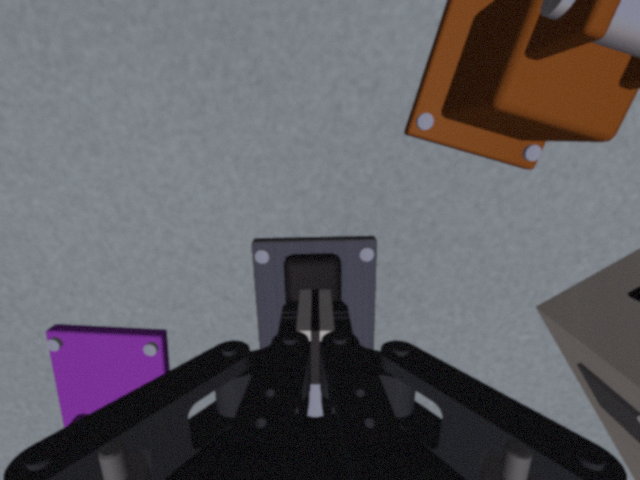

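The lever's lower edge has an image slope of −0.39, against −0.40 predicted for level and −0.33 for 0.6 rad. The push is about 8 N, as the text says for level. Now I'll hold.

Emit:
move_arm(deltas=[[0, 0, 0, 0, 0, 0], [0, 0, 0, 0, 0, 0], [0, 0, 0, 0, 0, 0], [0, 0, 0, 0, 0, 0], [0, 0, 0, 0, 0, 0], [0, 0, 0, 0, 0, 0], [0, 0, 0, 0, 0, 0], [0, 0, 0, 0, 0, 0], [0, 0, 0, 0, 0, 0], [0, 0, 0, 0, 0, 0]])

```text
time_s: 11.7
eef_pos: [432.0, -283.5, 105.1]
ee_rot: [-0.001, 0.121, 0.993, -0.0]
force: [-6.7, 0.8, 8.7]
grip_width: 0.002
```

Emit:
move_arm(deltas=[[0, 0, 0, 0, 0, 0], [0, 0, 0, 0, 0, 0], [0, 0, 0, 0, 0, 0], [0, 0, 0, 0, 0, 0], [0, 0, 0, 0, 0, 0], [0, 0, 0, 0, 0, 0], [0, 0, 0, 0, 0, 0], [0, 0, 0, 0, 0, 0], [0, 0, 0, 0, 0, 0], [0, 0, 0, 0, 0, 0]])

```text
time_s: 12.7
eef_pos: [432.0, -283.5, 105.1]
ee_rot: [-0.001, 0.121, 0.993, -0.0]
force: [-5.8, 1.2, 7.7]
grip_width: 0.001
```

Emit:
move_arm(deltas=[[0, 0, 0, 0, 0, 0], [0, 0, 0, 0, 0, 0], [0, 0, 0, 0, 0, 0], [0, 0, 0, 0, 0, 0], [0, 0, 0, 0, 0, 0], [0, 0, 0, 0, 0, 0], [0, 0, 0, 0, 0, 0], [0, 0, 0, 0, 0, 0], [0, 0, 0, 0, 0, 0], [0, 0, 0, 0, 0, 0]])

```text
time_s: 13.7
eef_pos: [432.0, -283.5, 105.1]
ee_rot: [-0.001, 0.121, 0.993, -0.0]
force: [-6.3, 1.0, 7.5]
grip_width: -0.002
```

Emit:
move_arm(deltas=[[0, 0, 0, 0, 0, 0], [0, 0, 0, 0, 0, 0], [0, 0, 0, 0, 0, 0], [0, 0, 0, 0, 0, 0], [0, 0, 0, 0, 0, 0], [0, 0, 0, 0, 0, 0], [0, 0, 0, 0, 0, 0], [0, 0, 0, 0, 0, 0], [0, 0, 0, 0, 0, 0], [0, 0, 0, 0, 0, 0]])

```text
time_s: 14.7
eef_pos: [432.0, -283.5, 105.0]
ee_rot: [-0.001, 0.121, 0.993, -0.0]
force: [-6.8, 0.6, 7.7]
grip_width: 0.002
```

```bash
python3 - <<'E'
from h import *
plan([])
b=eyes.capture("scene")
cv2.imwrite('pics/b1.png',b)
E
```

```text
14.7 [ 432.  -283.5  105. ] [-6.76  0.58  7.74] 0.0019277853772861977 [[-0.971, 0.24, -0.001], [0.24, 0.971, -0.0], [0.001, -0.001, -1.0]]
```

View pics/b1.png

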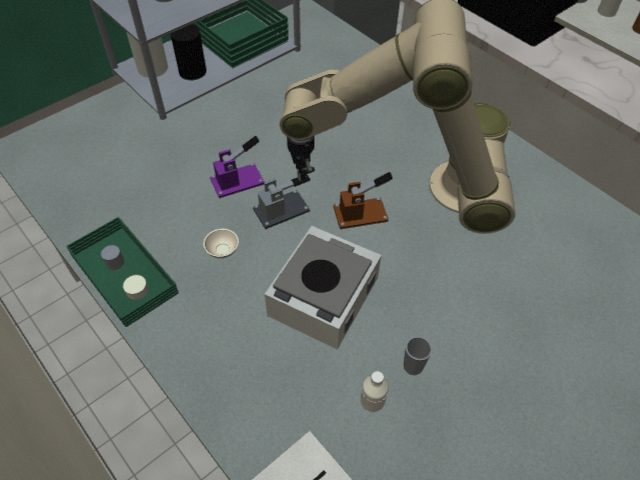

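The lid is shut (scene (322,275)) and the lever is steady and level under the fingers at (302,178). The bowl (221,243), bottle (374,390) and canister (416,356) haven't moved. Handing in.

```bash
python3 -c "
from rig import order
print(order.finish_job())"
```

```text
the job is handed in; nothing more can be done
None
```

I shut the centrifuge lid, then pressed the grey stand's lever to level and held it for over 4 s before handing the job in at about 14.8 s. No verdict was reported.

- **Lid:** I pressed it with closed fingers near the front edge until it snapped shut, then moved the arm clear. With the robot off it, the lid's corners matched the predicted shut position in the scene picture, and it was still down in the last one.
- **Lever:** The fingers stayed on the pad at a steady height of 105 mm, where the pad sits when level. The upward push was 7.5–8.7 N, against about 8 N given for level.
- **Sideways force:** The fingers also carried a steady 6–7 N sideways from friction on the pad. Nothing moved because of it.
- **Disagreement:** In the picture, the lever arm's slope gave about 0.51 rad, but the pad's edge, whose corners look rounded, gave nearer 0.58. Both are inside the allowed 0.38–0.62.
- **Bystanders:** The canister, bottle and bowl looked unmoved in the last picture.

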